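# Find the empty bay of the loading station and push its flap open

## Task

One bay of the loading station is empty and needs a fresh cartridge: press gently on the ribbed front half of one flap after another until you find the flap that rocks, then push that flap wide open down into its bay and leave it open. Nothing is to be picked up: do not force the firm flaps, and leave the other things on the bench and on the station where they stand.

Things in the scene. Friction and masses are not known exactly. Their poses are not given: they have to be found in the camera images.
- station: Fixed cream station 212 x 392 x 75 mm high; four identical blue-grey flaps lie in a row flush in its top, each over a bay 122 (x) x 86 (y) x 63 deep. One bay, unseen and different each time, is empty. Origin on the bench below the middle of the flaps' pivot line; x to its back, y left along the row, z up. Body from 76 mm before to 136 mm behind the pivot line; flat rear deck from 61 mm behind it.
- flap_1 (a joint): Flap 1, leftmost: plate 120 (x) x 84 (y) x 6 mm, pivoted across its middle, 72 mm above the bench, at station y = 141 mm. 0 rad = shut; grows as the ribbed front (robot-side) half goes down and the back half rises; stop at 0.75, wide open; never turns the other way. Empty bay: swings at 2 to 3 N on the ribs, stays where left. Full bay: gives 0.03 rad (1 to 2 mm), then is firm.
- press_1 (a point): Middle of the dark-ribbed front half of flap 1, on its top, 40 mm in front of the pivot line, 75 mm above the bench when shut; moves with the flap. A fingertip pushed straight down here follows the plate into the bay; wide open, the surface lies 26 mm below the station top at 29 mm from the pivot line, 36 mm at 40 mm. Bay's front wall: 61 mm from it. Back edge rises 41 mm.
- flap_2 (a joint): Flap 2, second from left: plate 120 (x) x 84 (y) x 6 mm, pivoted across its middle, 72 mm above the bench, at station y = 47 mm. 0 rad = shut; grows as the ribbed front (robot-side) half goes down and the back half rises; stop at 0.75, wide open; never turns the other way. Empty bay: swings at 2 to 3 N on the ribs, stays where left. Full bay: gives 0.03 rad (1 to 2 mm), then is firm.
- press_2 (a point): Middle of the dark-ribbed front half of flap 2, on its top, 40 mm in front of the pivot line, 75 mm above the bench when shut; moves with the flap. A fingertip pushed straight down here follows the plate into the bay; wide open, the surface lies 26 mm below the station top at 29 mm from the pivot line, 36 mm at 40 mm. Bay's front wall: 61 mm from it. Back edge rises 41 mm.
- flap_3 (a joint): Flap 3, third from left: plate 120 (x) x 84 (y) x 6 mm, pivoted across its middle, 72 mm above the bench, at station y = -47 mm. 0 rad = shut; grows as the ribbed front (robot-side) half goes down and the back half rises; stop at 0.75, wide open; never turns the other way. Empty bay: swings at 2 to 3 N on the ribs, stays where left. Full bay: gives 0.03 rad (1 to 2 mm), then is firm.
- press_3 (a point): Middle of the dark-ribbed front half of flap 3, on its top, 40 mm in front of the pivot line, 75 mm above the bench when shut; moves with the flap. A fingertip pushed straight down here follows the plate into the bay; wide open, the surface lies 26 mm below the station top at 29 mm from the pivot line, 36 mm at 40 mm. Bay's front wall: 61 mm from it. Back edge rises 41 mm.
- flap_4 (a joint): Flap 4, rightmost: plate 120 (x) x 84 (y) x 6 mm, pivoted across its middle, 72 mm above the bench, at station y = -141 mm. 0 rad = shut; grows as the ribbed front (robot-side) half goes down and the back half rises; stop at 0.75, wide open; never turns the other way. Empty bay: swings at 2 to 3 N on the ribs, stays where left. Full bay: gives 0.03 rad (1 to 2 mm), then is firm.
- press_4 (a point): Middle of the dark-ribbed front half of flap 4, on its top, 40 mm in front of the pivot line, 75 mm above the bench when shut; moves with the flap. A fingertip pushed straight down here follows the plate into the bay; wide open, the surface lies 26 mm below the station top at 29 mm from the pivot line, 36 mm at 40 mm. Bay's front wall: 61 mm from it. Back edge rises 41 mm.
- tube_rack: Red rack 75 x 130 x 30 mm with small capped tubes in it, 62 mm high in all, on the bench to the left; origin at the centre of its underside, z up. Bystander: leave it alone.
- amber_bottle: Amber bottle with white cap, 56 mm diameter, 110 mm high, on the bench to the left; origin at the centre of its underside, z up. Bystander: leave it alone.
- beaker: Glass beaker, 70 mm diameter, 80 mm high, on the bench to the right; origin at the centre of its underside, z up. Bystander: leave it alone.
- bulb: Blue rubber pipette bulb standing on its base, 52 mm diameter, 85 mm high, on the bench to the right; origin at the centre of its underside, z up. Bystander: leave it alone.
- tip_box: Orange pipette-tip box 85 x 120 x 55 mm, on the bench to the right; origin at the centre of its underside, z up. Bystander: leave it alone.
- sample_jar: Clear jar, 34 mm diameter, 45 mm high, on the station's rear deck behind the left flaps; origin at the centre of its underside, z up. Bystander: leave it alone.
- dye_bottle: White bottle with red cap, 30 mm diameter, 55 mm high, on the station's rear deck behind the right flaps; origin at the centre of its underside, z up. Bystander: leave it alone.

How it is judged:
By the outcome, as a careful person would: the job done as asked, in the order asked, and still so for the second after the job is handed in, with the robot touching nothing.
It also fails if it takes over 48 s, if anything falls off the work surface, if the arm or the gripper's body presses on something with over 40 N, if the wrist force passes 120 N, or if a joint passes its speed limit or range.

## Robot

A 6-joint arm with a two-finger parallel gripper is mounted at the origin on the work surface. World frame = base frame: x ahead of the robot, y to its left, z up, the work surface at z = 0. Lengths are in m, angles in rad, forces in N, time in s.
With the tool pointing down it reaches from about 0.325 to 0.75 m from the base axis. Payload 7.6 kg.
Tool frame: the origin (TCP) lies between the finger pads; the fingertips stand 22 mm ahead of it and the grasp point (between the pads) lies 3 mm ahead of it (arm.tips_ahead is the distance from the TCP to the fingertips, in m); z points along the fingers, y is the direction in which the jaws open and shut (so a half turn about z gives the same grasp; the last joint's range is limited). The gripper opens to 85 mm and grips with 20 to 120 N. Pads are 22 mm wide; open, the fingers measure 114 mm over their backs; the gripper's body (76 mm by 85 mm) begins 54 mm behind the grasp point. The pads swing forward as they close: fully open they stand 13 mm farther back than shut.
Start: joints at [-1.18, 0.052, 1.401, -0, 1.689, -0.07], TCP at [0.233, -0.47, 0.253] pointing down, gripper open.
Joint ranges: [-2.9, 2.9], [-0.91, 2.17], [0.12, 2.37], [-1.06, 4.2], [0.26, 2.73], [-2.93, 2.93]. Speed limits (rad/s): [2.57, 2.57, 3.01, 3.14, 3.14, 3.14].

## Interface

Orientations are given as a unit quaternion [x, y, z, w].
In Python, from rig import sensors, vision, arm gives the robot as it stands.
- The arm moves only by the shell command python3 -m crank 'ROWS'. ROWS is JSON, one flat list of numbers, 7 for each row, row after row: the closure in counts, from 0 (fully open) to 255 (shut), then the shift along the tool's x, y, z in mm, then the turn, a rotation vector about the tool's x, y, z in rad. A call has exactly 10 rows; each row is the pose to reach, as a shift and turn from the pose commanded when the call began, along the tool's axes at that moment; what a row does not reach only later rows make up. A row lasts 1/10 s, in which the tool goes at most 50 mm and 8.59 degrees, less where a joint would pass 70% of its speed; a pose out of reach is approached as far as the arm can. A call with a gripper value outside its range is refused whole. The fingers move at their own pace and stop on an object; the grip force is fixed at half the most. Time passes only in rows, so rows that repeat a pose let the fingers close, or fill a call up. It gives the time, the measured TCP pose, the force and the opening at its end, in the units of the state.
- sensors.read_state(): the state, without advancing time (a new reading comes with each control period).
- vision.get_image(name): name is "scene" or "top"; returns a dict with "pixels" (480x640x3 uint8, blue, green, red), "fx", "fy", "cx", "cy" (pixels), "k1" (the pictures are not rectified: a ray, as slopes to the right and down, at radius r is drawn at 1 + k1 r^2 times it, then the intrinsics apply), "origin" and "rotation" of the camera in the world. Camera axes: x right, y down, z forward; pixel columns grow to the right and rows downward; lengths in m; the calibration is good to about 2 mm. A picture is of the moment at which its call begins. There is no depth.
- arm.close_job(): hands the job in, once; it reports no verdict.
The state is a dict: "clock": time; "joint_pos": joint angles; "dq": joint speeds; "effort": joint torques, N m; "position": TCP position; "ee_rot": TCP orientation; "contact_force": force on the tool from outside, world axes, zero at the start; "torque": the same for the moment, N m; "gripper_width": opening from 0.0 (shut) to 1.0 (fully open).
Only numpy, scipy, OpenCV 4.12 (cv2) and the standard library are available. Lean on these libraries where they do the work, as an engineer would, in place of code of your own. Each camera call takes 0.05 s, during which the arm holds its last target.

## Working session

There is one attempt and no reset: what is moved stays moved. The work goes in short steps, Python scripts to look and compute and a shell command to move; the robot and the scene stay as the last step left them, time stands still between calls to the robot, and variables do not carry over. Pictures are saved under pics/ and viewed, and the job is handed in when it is done.

```bash
mkdir -p pics; ls; python3 - <<'E'
from rig import sensors, vision, arm
import cv2
print(sensors.read_state())
for n in("scene","top"):
    d=vision.get_image(n); cv2.imwrite(f"pics/{n}0.png",d["pixels"]); print({k:v for k,v in d.items() if k!="pixels"})
print(arm.tips_ahead)
E
```

```text
pics
{'clock': 0.0, 'joint_pos': array([-1.18030194e+00,  5.28330237e-02,  1.40174492e+00, -2.63341752e-06,
        1.68862614e+00, -7.02733225e-02]), 'dq': array([-1.53757083e-04, -2.12943633e-04, -3.21050825e-04,  5.91517661e-04,
        6.48295085e-05, -1.28586045e-03]), 'effort': array([ 2.55934510e-04, -3.81660712e+01, -3.60184622e+01, -8.19560842e-05,
        6.15910933e-03,  9.14114395e-06]), 'position': array([ 0.23335989, -0.46997378,  0.25246418]), 'ee_rot': array([ 9.73578532e-01,  2.28351029e-01, -1.29743819e-04, -7.95200250e-04]), 'contact_force': array([-0.11750794,  0.57774599, -0.14025315]), 'torque': array([ 0.03509288, -0.00678034,  0.01869985]), 'gripper_width': 1.0016226409257287}
{'fx': 596.5326245132335, 'fy': 596.5326245132335, 'cx': 310.49411501940364, 'cy': 243.3086137840694, 'k1': -0.18524671933940628, 'origin': array([ 1.16604793, -0.5877528 ,  1.03103168]), 'rotation': array([ 0.86116949,  0.36494202, -0.13711276, -0.32619706])}
{'fx': 576.8077458704364, 'fy': 576.8077458704364, 'cx': 321.189335610217, 'cy': 232.18896449218516, 'k1': 0.03910132157972915, 'origin': array([0.31013243, 0.00471173, 1.3698433 ]), 'rotation': array([-0.68633373,  0.7199611 , -0.07375894,  0.07184457])}
0.022
```

View pics/scene0.png

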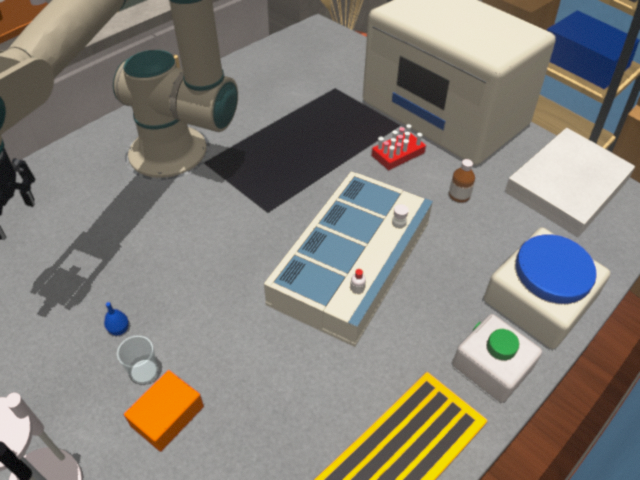

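View pics/top0.png

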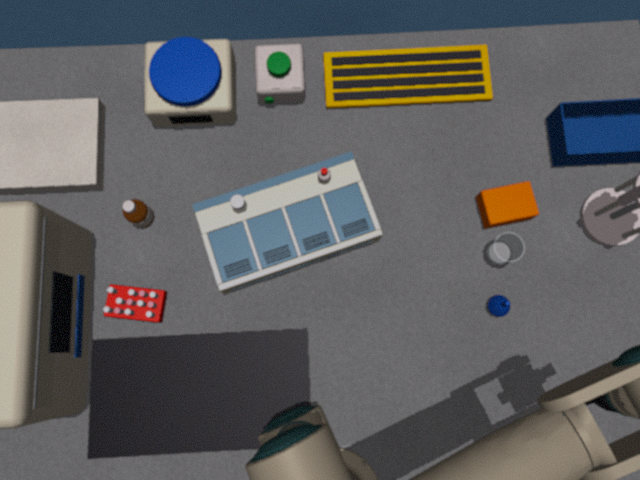

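The top view shows the station at about (200–380, 155–290), tilted, with its ribs on the robot side. I'll enlarge it.

```bash
cat > h.py <<'E'
import numpy as np, cv2
from scipy.spatial.transform import Rotation as R
from rig import vision
def ray(d,u,v):
    # pixel -> undistorted slopes
    x=(u-d['cx'])/d['fx'];y=(v-d['cy'])/d['fy'];a,b=x,y
    for _ in range(30):
        s=1+d['k1']*(a*a+b*b);a,b=x/s,y/s
    return np.array(d['origin']),R.from_quat(d['rotation']).apply([a,b,1.])
def at(d,u,v,z):
    o,r=ray(d,u,v);return o+r*(z-o[2])/r[2]
def proj(d,p):
    c=R.from_quat(d['rotation']).inv().apply(np.asarray(p)-d['origin']);a,b=c[0]/c[2],c[1]/c[2]
    s=1+d['k1']*(a*a+b*b);return d['fx']*a*s+d['cx'],d['fy']*b*s+d['cy']
E
python3 - <<'E'
import cv2
i=cv2.imread('pics/top0.png');cv2.imwrite('pics/topc.png',cv2.resize(i[145:295,190:390],None,fx=4,fy=4,interpolation=cv2.INTER_CUBIC))
i=cv2.imread('pics/scene0.png');cv2.imwrite('pics/scc.png',cv2.resize(i[165:345,255:445],None,fx=3.3,fy=3.3,interpolation=cv2.INTER_CUBIC))
E
```

```text
(no output)
```

View pics/topc.png

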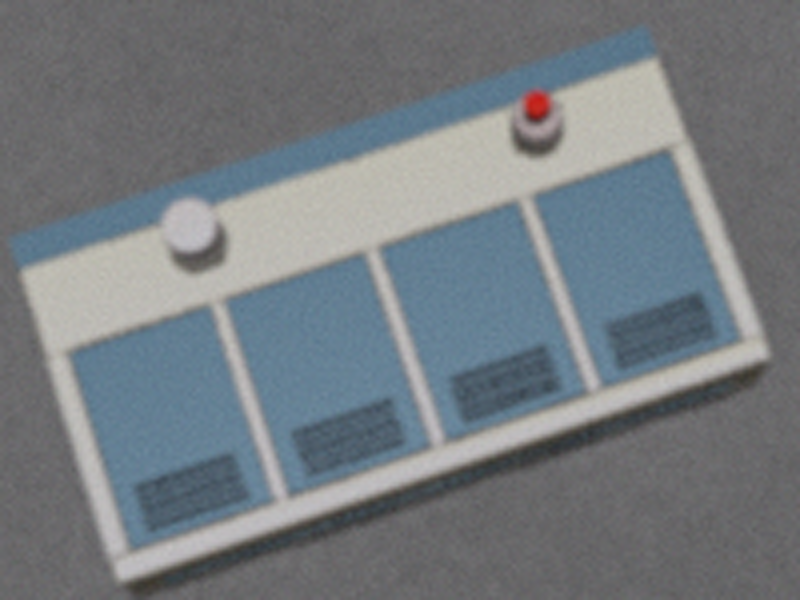

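View pics/scc.png

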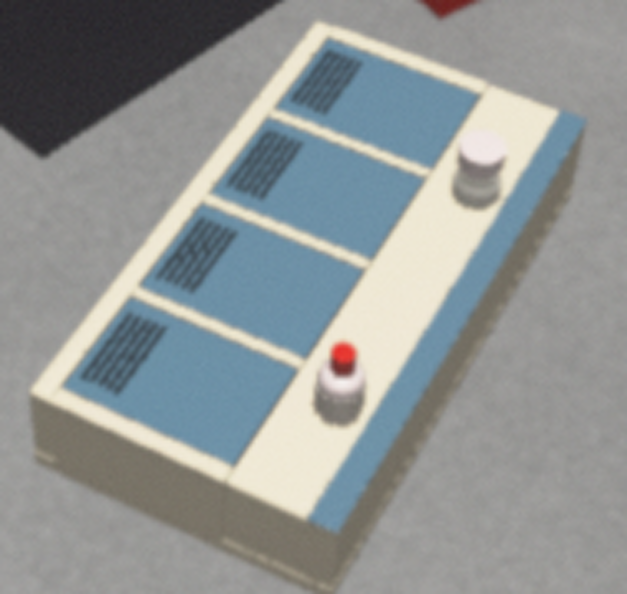

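The crops show the station's four top corners, the flap corners, and both deck bottles behind the flaps. I'll fit the pose from the corners in both views.

```bash
python3 - <<'E'
from h import *
from scipy.optimize import least_squares
T=vision.get_image('top');S=vision.get_image('scene')
obj=np.array([[-.076,.196],[-.076,-.196],[.136,-.196],[.136,.196]])
tp=np.array([[118,568],[769,350],[645,28],[12,237]])/4+[190,145]
# flap outer corners: f1 front-left, f4 front-right, f4 back-right, f1 back-left
obj2=np.array([[-.06,.183],[-.06,-.183],[.06,-.183],[.06,.183]])
tp2=np.array([[128,549],[741,338],[672,151],[72,352]])/4+[190,145]
sp=np.array([[318,24],[32,392],[338,528],[584,118]])/3.3+[255,165]
sp2=np.array([[328,38],[62,385],[234,466],[482,94]])/3.3+[255,165]
def fit(d,p,o):
    W=np.array([at(d,*q,.075)[:2] for q in p])
    f=lambda s:(np.c_[np.cos(s[2])*o[:,0]-np.sin(s[2])*o[:,1]+s[0],np.sin(s[2])*o[:,0]+np.cos(s[2])*o[:,1]+s[1]]-W).ravel()
    r=least_squares(f,[.5,0,.3]);print(r.x.round(4),(r.fun*1000).round(1));return r.x
xs=[fit(T,tp,obj),fit(T,tp2,obj2),fit(S,sp,obj),fit(S,sp2,obj2)]
s=np.mean(xs,0);print(s)
c,n=np.cos(s[2]),np.sin(s[2])
for i,y in enumerate([.141,.047,-.047,-.141]):
    for x in(-.04,):print(i+1,(s[0]+c*x-n*y).round(4),(s[1]+n*x+c*y).round(4))
E
```

```text
[0.5891 0.0631 0.2849] [-5.2  1.  -2.2 -1.3  4.1 -1.4  3.4  1.7]
[0.586  0.0626 0.2856] [ 0.2 -1.8 -1.3 -0.3  0.6  0.7  0.5  1.4]
[0.5904 0.067  0.293 ] [-5.   2.8 -1.  -1.3  3.7 -1.9  2.3  0.4]
[0.5906 0.067  0.2867] [-0.2  1.5  0.8 -1.  -0.4  0.  -0.2 -0.5]
[0.5890209 0.064933  0.2875657]
1 0.5107 0.1888
2 0.5373 0.0987
3 0.564 0.0085
4 0.5907 -0.0816
```

```bash
cat >> h.py <<'E'
from rig import sensors
S0=(.5882,.065,.2865)
def press(i,x=-.04):
    y=[.141,.047,-.047,-.141][i-1];c,n=np.cos(S0[2]),np.sin(S0[2])
    return np.array([S0[0]+c*x-n*y,S0[1]+n*x+c*y])
def go(xy,z):
    s=sensors.read_state();Q=R.from_quat(s['ee_rot'])
    a=S0[2];G=R.from_matrix(np.array([[np.cos(a),np.sin(a),0],[np.sin(a),-np.cos(a),0],[0,0,-1]]))
    d=Q.inv().apply(np.array([*xy,z])-s['position'])
    return (d*1000).round(1),(Q.inv()*G).as_rotvec().round(4)
E
python3 -c "
from h import *
print([press(i).round(4) for i in (1,2,3,4)]);print(go(press(4),.25),go(press(4),.15))"
```

```text
[array([0.51  , 0.1889]), array([0.5365, 0.0988]), array([0.5631, 0.0086]), array([ 0.5897, -0.0816])]
(array([ 491.9, -189.6,    3. ]), array([-0.0009, -0.    ,  0.1743])) (array([ 491.9, -189.5,  103. ]), array([-0.0009, -0.    ,  0.1743]))
```

```bash
python3 -m crank '[255,45,-17,3,0,0,0.02, 255,90,-35,3,0,0,0.04, 255,135,-52,3,0,0,0.06, 255,180,-69,3,0,0,0.08, 255,225,-87,3,0,0,0.1, 255,270,-104,3,0,0,0.12, 255,315,-121,3,0,0,0.14, 255,360,-139,3,0,0,0.16, 255,405,-156,3,0,0,0.174, 255,450,-173,3,0,0,0.174]'; python3 -c "
from h import *
print(go(press(4),.25),go(press(4),.11),sensors.read_state()['contact_force'])"
```

```text
clock: 1.2
position: [0.5606, -0.1134, 0.2502]
ee_rot: [0.99, 0.143, -0.0, 0.0]
contact_force: [0.8, -1.1, -0.5]
gripper_width: 0.0
(array([ 36.9, -22.4,   0.2]), array([0.0001, 0.0001, 0.0001])) (array([ 36.9, -22.4, 140.2]), array([0.0001, 0.0001, 0.0001])) [ 0.79615325 -1.07919294 -0.54937226]
```

```bash
python3 -m crank '[255,20,-12,20,0,0,0, 255,37,-22,40,0,0,0, 255,37,-22,65,0,0,0, 255,37,-22,90,0,0,0, 255,37,-22,105,0,0,0, 255,37,-22,115,0,0,0, 255,37,-22,115,0,0,0, 255,37,-22,115,0,0,0, 255,37,-22,115,0,0,0, 255,37,-22,115,0,0,0]'; python3 - <<'E'
from h import *
print(go(press(4),.11))
print(sensors.read_state()['contact_force'])
for n,(a,b,c,e) in dict(top=(100,320,180,460),scene=(120,360,220,500)).items():
    d=vision.get_image(n);cv2.imwrite(f'pics/{n}1.png',cv2.resize(d['pixels'][a:b,c:e],None,fx=2.5,fy=2.5,interpolation=cv2.INTER_CUBIC))
E
```

```text
clock: 2.2
position: [0.5894, -0.0838, 0.1366]
ee_rot: [0.99, 0.143, 0.001, 0.0]
contact_force: [-0.4, 0.2, 0.6]
gripper_width: 0.001
(array([ 0.9, -2.1, 26.6]), array([ 0.001 , -0.0018,  0.0002]))
[-0.37462469  0.19043477  0.63124097]
```

View pics/scene1.png

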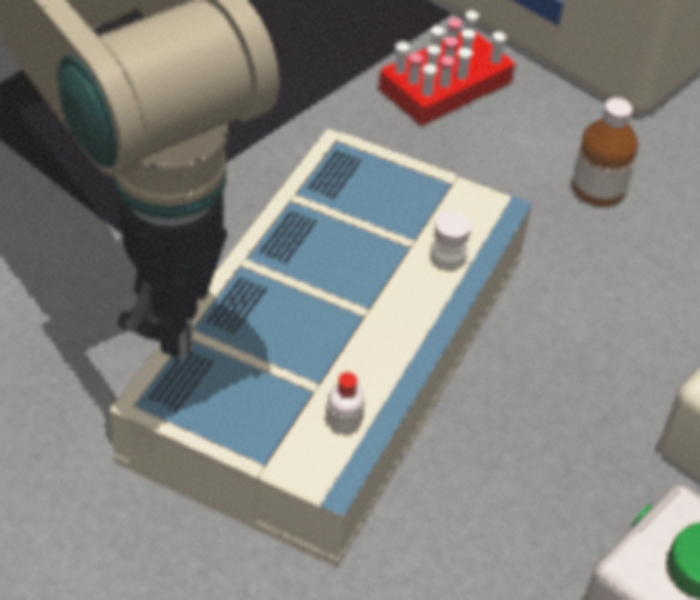

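View pics/top1.png

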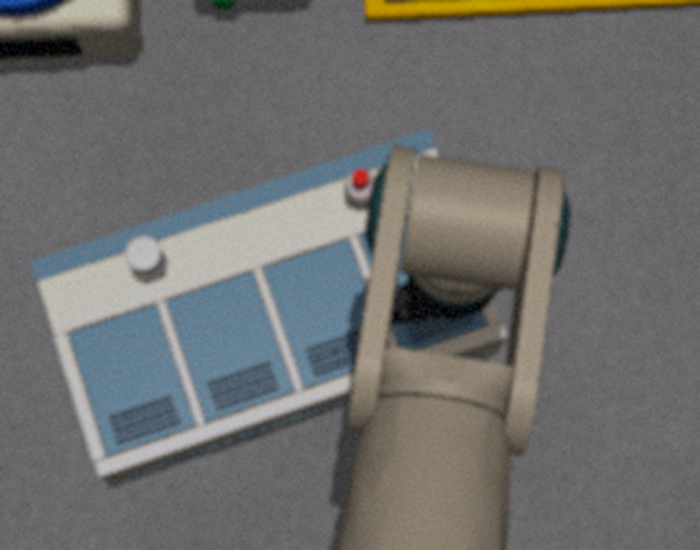

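```bash
python3 - <<'E'
from h import *
d=vision.get_image('scene');p=sensors.read_state()['position']
for k in(.022,.035):
    u,v=proj(d,p-[0,0,k]);print(k,u,v,(u-220)*2.5,(v-120)*2.5)
cv2.imwrite('pics/s2.png',cv2.resize(d['pixels'][220:300,250:350],None,fx=7,fy=7,interpolation=cv2.INTER_CUBIC))
E
```

```text
0.022 289.7971240832379 260.04327770436765 174.4928102080948 350.10819426091916
0.035 289.95384104144927 264.16914410475636 174.88460260362316 360.4228602618909
```

View pics/s2.png

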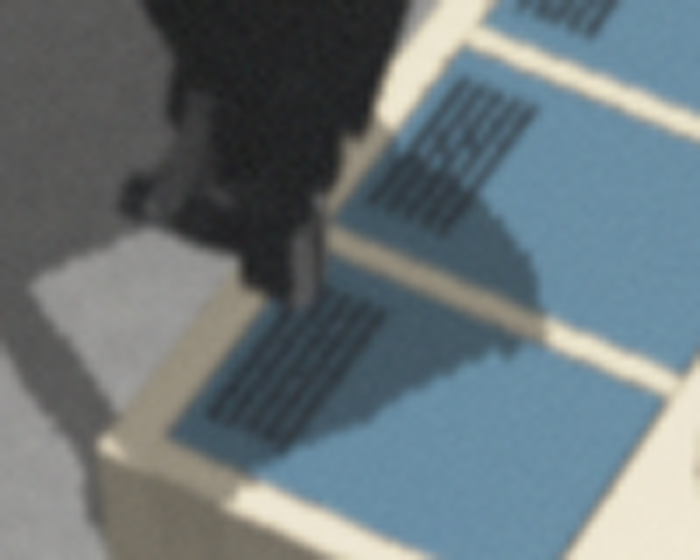

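The tip, at about (291, 263) in the full frame, matches 22 mm ahead of the TCP and lies over flap 4's ribs. I'll lower it to a hover.

```bash
python3 -m crank '[255,1,-2,10,0,0,0, 255,1,-2,18,0,0,0, 255,1,-2,24,0,0,0, 255,1,-2,28,0,0,0, 255,1,-2,31,0,0,0, 255,1,-2,32,0,0,0, 255,1,-2,33,0,0,0, 255,1,-2,34,0,0,0, 255,1,-2,34,0,0,0, 255,1,-2,34,0,0,0]'; python3 -c "
from h import *
s=sensors.read_state();print(s['position'],s['contact_force'],go(press(4),.097))"
```

```text
clock: 3.35
position: [0.5893, -0.0815, 0.1015]
ee_rot: [0.99, 0.143, 0.0, 0.0]
contact_force: [-0.0, 0.3, -0.8]
gripper_width: -0.001
[ 0.5893348  -0.08146232  0.10145919] [-0.02542513  0.25776991 -0.82420956] (array([0.3, 0.2, 4.5]), array([ 0.0002, -0.0002,  0.0003]))
```

```bash
python3 -m crank '[255,0,0,1,0,0,0, 255,0,0,2,0,0,0, 255,0,0,3,0,0,0, 255,0,0,4,0,0,0, 255,0,0,5,0,0,0, 255,0,0,5.5,0,0,0, 255,0,0,6,0,0,0, 255,0,0,6.5,0,0,0, 255,0,0,6.5,0,0,0, 255,0,0,6.5,0,0,0]'; python3 -c "
from h import *
s=sensors.read_state();print(s['position'],s['contact_force'])"
```

```text
clock: 4.35
position: [0.5893, -0.0815, 0.0961]
ee_rot: [0.99, 0.143, 0.0, 0.0]
contact_force: [-4.7, 0.1, 8.8]
gripper_width: 0.005
[ 0.58928499 -0.08147645  0.09605009] [-4.67189626  0.12006494  8.80866283]
```

Flap 4 is firm: 8.8 N at about 1 mm. On to flap 3, with tool y −94.

```bash
python3 -m crank '[255,0,0,-8,0,0,0, 255,0,-10,-15,0,0,0, 255,0,-45,-15,0,0,0, 255,0,-80,-15,0,0,0, 255,0,-94,-15,0,0,0, 255,0,-94,-12,0,0,0, 255,0,-94,-8,0,0,0, 255,0,-94,-5,0,0,0, 255,0,-94,-4,0,0,0, 255,0,-94,-4,0,0,0]'; python3 -c "
from h import *
s=sensors.read_state();print(s['position'],s['contact_force'],go(press(3),.095))"
python3 -m crank '[255,0,0,1,0,0,0, 255,0,0,1.5,0,0,0, 255,0,0,2,0,0,0, 255,0,0,2.5,0,0,0, 255,0,0,3,0,0,0, 255,0,0,3.5,0,0,0, 255,0,0,4,0,0,0, 255,0,0,4,0,0,0, 255,0,0,4,0,0,0, 255,0,0,4,0,0,0]'; python3 -c "
from h import *
s=sensors.read_state();print(s['position'],s['contact_force'])"
```

```text
clock: 5.35
position: [0.5627, 0.0079, 0.0984]
ee_rot: [0.99, 0.142, -0.0, 0.0]
contact_force: [-0.4, 0.3, -1.0]
gripper_width: 0.002
[0.56270246 0.00792485 0.09835328] [-0.3990496   0.27741129 -1.00528725] (array([ 0.6, -0.5,  3.4]), array([-0.0001,  0.0006, -0.0009]))
clock: 6.35
position: [0.5627, 0.0087, 0.0948]
ee_rot: [0.99, 0.143, 0.0, 0.0]
contact_force: [0.2, -0.7, 1.6]
gripper_width: 0.002
[0.56272588 0.0087344  0.09476381] [ 0.20751859 -0.74901373  1.55131173]
```

```bash
python3 -m crank '[255,0,0,0.5,0,0,0, 255,0,0,1,0,0,0, 255,0,0,1.5,0,0,0, 255,0,0,2,0,0,0, 255,0,0,2,0,0,0, 255,0,0,2,0,0,0, 255,0,0,2,0,0,0, 255,0,0,2,0,0,0, 255,0,0,2,0,0,0, 255,0,0,2,0,0,0]'; python3 -c "
from h import *
s=sensors.read_state();print(s['position'],s['contact_force'])"
```

```text
clock: 7.35
position: [0.5627, 0.0088, 0.0928]
ee_rot: [0.99, 0.143, 0.0, -0.0]
contact_force: [0.5, -0.9, 0.6]
gripper_width: 0.003
[0.5626887  0.00878249 0.09275808] [ 0.48067564 -0.87883018  0.56981471]
```

Flap 3 gives freely: about 4 mm down at about 1 N. I'll push it open.

```bash
python3 -m crank '[255,0,0,2,0,0,0, 255,0,0,4,0,0,0, 255,0,0,6,0,0,0, 255,0,0,8,0,0,0, 255,0,0,10,0,0,0, 255,0,0,12,0,0,0, 255,0,0,14,0,0,0, 255,0,0,16,0,0,0, 255,0,0,18,0,0,0, 255,0,0,18,0,0,0]'; python3 -c "
from h import *
s=sensors.read_state();print(s['position'],s['contact_force'],s['torque'])"
```

```text
clock: 8.35
position: [0.5623, 0.0087, 0.0742]
ee_rot: [0.99, 0.143, -0.001, -0.0]
contact_force: [-0.9, 0.5, -0.5]
gripper_width: 0.0
[0.56231576 0.0086883  0.07418927] [-0.90021328  0.46670001 -0.50388803] [0.02334763 0.0193598  0.01638498]
```

```bash
python3 -m crank '[255,0,0,0.5,0,0,0, 255,0,0,1,0,0,0, 255,0,0,1.5,0,0,0, 255,0,0,2,0,0,0, 255,0,0,2.5,0,0,0, 255,0,0,3,0,0,0, 255,0,0,3.3,0,0,0, 255,0,0,3.6,0,0,0, 255,0,0,3.6,0,0,0, 255,0,0,3.6,0,0,0]'; python3 - <<'E'
from h import *
s=sensors.read_state();print(s['position'],s['contact_force'])
d=vision.get_image('scene');cv2.imwrite('pics/s3.png',cv2.resize(d['pixels'][170:350,255:445],None,fx=3.3,fy=3.3,interpolation=cv2.INTER_CUBIC))
E
```

```text
clock: 9.35
position: [0.5626, 0.0087, 0.0711]
ee_rot: [0.99, 0.143, -0.0, 0.0]
contact_force: [0.1, -0.4, 2.0]
gripper_width: -0.005
[0.5626492  0.00869376 0.07111974] [ 0.05045554 -0.44915259  1.96108668]
```

View pics/s3.png

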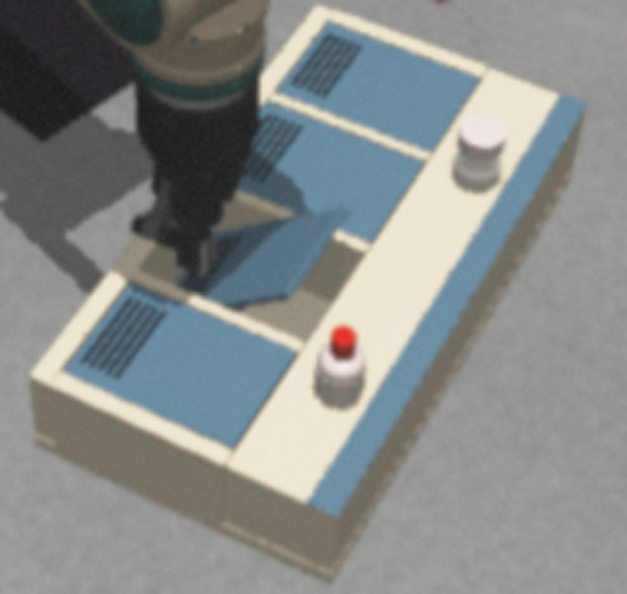

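The picture shows flap 3 well open, with its back edge raised near (345, 210). I'll continue to the stop.

```bash
python3 -m crank '[255,0,0,0.3,0,0,0, 255,0,0,0.6,0,0,0, 255,0,0,0.9,0,0,0, 255,0,0,1.2,0,0,0, 255,0,0,1.5,0,0,0, 255,0,0,1.5,0,0,0, 255,0,0,1.5,0,0,0, 255,0,0,1.5,0,0,0, 255,0,0,1.5,0,0,0, 255,0,0,1.5,0,0,0]'; python3 - <<'E'
from h import *
s=sensors.read_state();print(s['position'],s['contact_force'])
E
```

```text
clock: 10.4
position: [0.5626, 0.0087, 0.0696]
ee_rot: [0.99, 0.143, -0.0, 0.0]
contact_force: [0.4, -0.4, 0.8]
gripper_width: 0.004
[0.56262387 0.00869907 0.06961436] [ 0.40803148 -0.41900803  0.76347941]
```

```bash
python3 -m crank '[255,0,0,0.3,0,0,0, 255,0,0,0.6,0,0,0, 255,0,0,0.9,0,0,0, 255,0,0,1.2,0,0,0, 255,0,0,1.5,0,0,0, 255,0,0,1.5,0,0,0, 255,0,0,1.5,0,0,0, 255,0,0,1.5,0,0,0, 255,0,0,1.5,0,0,0, 255,0,0,1.5,0,0,0]'; python3 - <<'E'
from h import *
s=sensors.read_state();print(s['position'],s['contact_force'])
E
```

```text
clock: 11.4
position: [0.5627, 0.0087, 0.0681]
ee_rot: [0.99, 0.143, -0.0, 0.0]
contact_force: [-0.9, -0.2, 0.2]
gripper_width: 0.003
[0.56265572 0.00871291 0.06814331] [-0.89116554 -0.219508    0.20843182]
```

```bash
python3 -m crank '[255,0,0,0.4,0,0,0, 255,0,0,0.8,0,0,0, 255,0,0,1.2,0,0,0, 255,0,0,1.6,0,0,0, 255,0,0,2,0,0,0, 255,0,0,2,0,0,0, 255,0,0,2,0,0,0, 255,0,0,2,0,0,0, 255,0,0,2,0,0,0, 255,0,0,2,0,0,0]'; python3 - <<'E'
from h import *
s=sensors.read_state();print(s['position'],s['contact_force'])
E
```

```text
clock: 12.4
position: [0.5629, 0.0087, 0.0677]
ee_rot: [0.99, 0.143, 0.0, 0.0]
contact_force: [-4.9, 0.2, 11.1]
gripper_width: -0.001
[0.56288943 0.00870863 0.06771691] [-4.94243051  0.22994184 11.06969751]
```

It has reached the stop: 11 N, and it no longer advances. I'll retreat straight up, then away.

```bash
python3 -m crank '[255,0,0,-3,0,0,0, 255,0,0,-10,0,0,0, 255,0,0,-25,0,0,0, 255,0,0,-45,0,0,0, 255,0,0,-70,0,0,0, 255,0,0,-100,0,0,0, 255,0,0,-130,0,0,0, 255,0,0,-160,0,0,0, 255,0,0,-180,0,0,0, 255,0,0,-180,0,0,0]' && python3 -m crank '[255,-30,10,0,0,0,0, 255,-60,40,0,0,0,0, 255,-90,75,0,0,0,0, 255,-110,110,0,0,0,0, 255,-130,145,0,0,0,0, 255,-140,180,0,0,0,0, 255,-140,215,0,0,0,0, 255,-140,240,0,0,0,0, 255,-140,250,0,0,0,0, 255,-140,250,0,0,0,0]'; python3 - <<'E'
from h import *
s=sensors.read_state();print(s['position'],s['contact_force'])
for n in('scene','top'):
    d=vision.get_image(n);cv2.imwrite(f'pics/{n}5.png',d['pixels']);
    a,b,c,e=(165,345,255,445) if n=='scene' else (145,295,190,390)
    cv2.imwrite(f'pics/{n}5c.png',cv2.resize(d['pixels'][a:b,c:e],None,fx=3.3,fy=3.3,interpolation=cv2.INTER_CUBIC))
d=vision.get_image('scene')
# expected back edge of flap 3 for several angles, pixel in crop
c,n=np.cos(S0[2]),np.sin(S0[2])
for q in(.65,.7,.75):
    o=[]
    for y in(-.005,-.089):
        x=.06*np.cos(q)-.003*np.sin(q);z=.072+.06*np.sin(q)+.003*np.cos(q)
        u,v=proj(d,[S0[0]+c*x-n*y,S0[1]+n*x+c*y,z]);o+=[round((u-255)*3.3),round((v-165)*3.3)]
    print(q,o)
E
```

```text
clock: 13.4
position: [0.5638, 0.0087, 0.251]
ee_rot: [0.99, 0.143, 0.004, 0.001]
contact_force: [0.6, -0.1, -0.2]
gripper_width: 0.004
clock: 14.4
position: [0.4989, -0.2711, 0.2452]
ee_rot: [0.99, 0.142, -0.001, -0.001]
contact_force: [-0.4, 1.4, -0.4]
gripper_width: 0.004
[ 0.49889069 -0.271085    0.24521369] [-0.41195599  1.35833486 -0.44169241]
0.65 [344, 224, 283, 312]
0.7 [342, 220, 280, 308]
0.75 [339, 217, 277, 305]
```

View pics/scene5c.png

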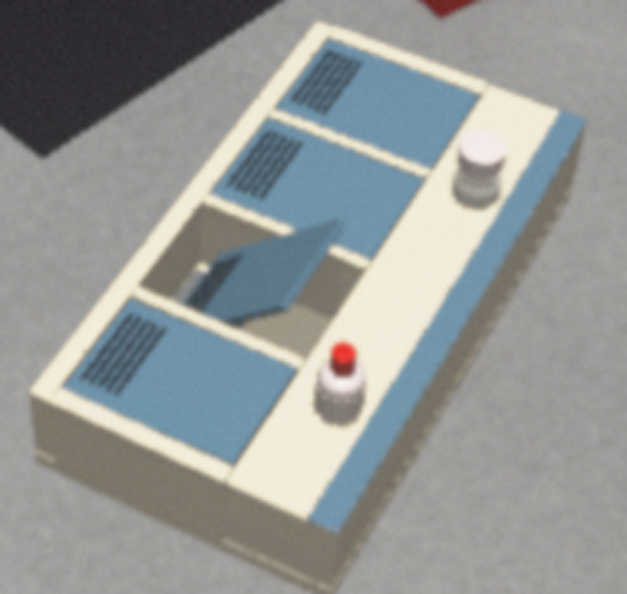

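View pics/top5.png

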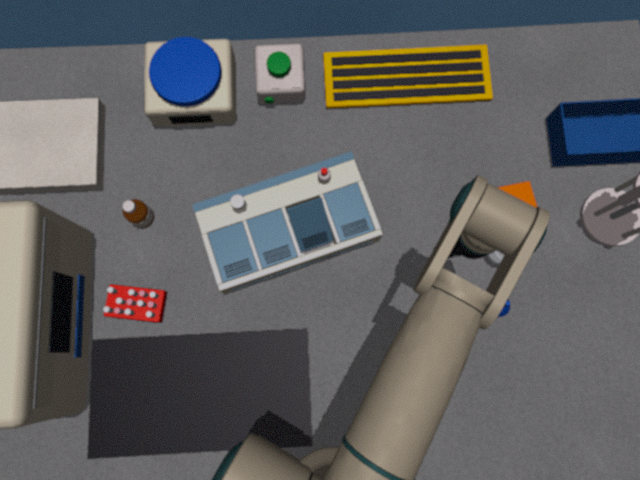

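```bash
python3 - <<'E'
from h import *
i=cv2.imread('pics/scene5.png');cv2.imwrite('pics/s5z.png',cv2.resize(i[220:270,290:370],None,fx=10,fy=10,interpolation=cv2.INTER_CUBIC))
d=vision.get_image('scene')
S0=(.5906,.067,.2867);c,n=np.cos(S0[2]),np.sin(S0[2])
def P(x,y,z):
    u,v=proj(d,[S0[0]+c*x-n*y,S0[1]+n*x+c*y,z]);return [round((u-290)*10),round((v-220)*10)]
for q in(.6,.65,.7,.75):
    print(q,[P(.06*np.cos(q)-k*np.sin(q),y,.072+.06*np.sin(q)+k*np.cos(q)) for k in(.003,-.003) for y in(-.005,-.089)])
print(P(.061,-.09,.075),P(.061,-.004,.075),P(-.061,-.09,.075))
E
```

```text
0.6 [[715, 140], [531, 408], [728, 161], [545, 430]]
0.65 [[708, 129], [523, 397], [722, 151], [538, 419]]
0.7 [[700, 118], [515, 386], [715, 140], [531, 408]]
0.75 [[692, 108], [506, 375], [708, 129], [523, 397]]
[579, 540] [763, 265] [65, 317]
```

View pics/s5z.png

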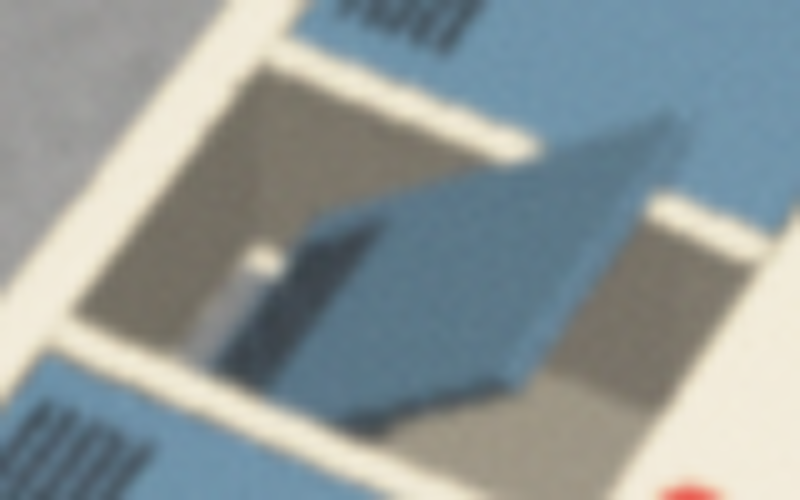

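The zoom shows the flap's back-edge corners at about (690, 108) and (508, 378). That matches the prediction for 0.75 rad: (692, 108) and (506, 375). The bottles are where they were, and the arm is clear.

```bash
python3 - <<'E'
from rig import arm,sensors
s=sensors.read_state();print(s['clock'],abs(s['dq']).max(),s['contact_force'])
print(arm.close_job())
E
```

```text
14.6 0.004470617333309283 [-0.01518588  0.21067958  0.62109327]
the job is handed in; nothing more can be done
None
```

Flap 3 covers the empty bay; it is now pushed wide open and left open, and the job is handed in. The clock read 14.6 s of the allowed 48 s.

- **Search:** I pressed flap 4 first. It was firm, reaching 8.8 N after about 1 mm, so I left it. Flap 3 then gave freely, sinking about 4 mm at 0.6–1.6 N. Flaps 1 and 2 were not touched.
- **Opening:** I pushed flap 3 down until the force rose to 11 N and it stopped moving, then pulled straight up and moved the arm away.
- **Last checks:** In the final picture, flap 3's back-edge corners lie within a few enlarged pixels of where 0.75 rad should put them. With the average station position the same check read lower, about 0.65–0.75 rad, but the two cameras differ by about 4 mm. I trusted the scene camera's own fit and the felt stop.
- **Depth:** The stop came about 3 mm deeper than the 26 mm I expected, likely because the finger touched the flap slightly farther forward.
- **Bystanders:** The jar and dye bottle on the deck, the rack and the amber bottle look unmoved. The arm partly hid the beaker, bulb and tip box in the last top view. It passed more than 10 cm above them and the force readings stayed near zero.

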